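# Tap the locking wedge of a test-bar mould tight with a soft mallet

## Task

The test-bar mould has been put together and its brass wedge started by hand, but the white acrylic insert still sits loose between the rails. Take the mallet and drive the wedge along its slot with several light taps on its thick end, backing off between taps, until a further tap no longer moves it and the insert is clamped tight; go gently, because too hard a drive cracks the acrylic, and never push the wedge with the fingers. Then lay the mallet back down flat on the open worktop, touching neither mould nor wedge, and leave the mould's other parts and everything else on the bench alone.

Things in the scene. Friction and masses are not known exactly. Their poses are not given: they have to be found in the camera images.
- mould: mould's bright steel base plate, fixed to the worktop, 160 x 200 x 8 mm, with a blue tapered lug (26 mm high) bolted along its near side. Origin on the worktop under the plate; z up, x across the rails (from the lug to the far rail), y along the rails = the direction in which the wedge is driven. The plate spans x -75 to +85, y -100 to +100 mm.
- near_rail: near rail, dark steel bar 14 x 180 x 36 mm along the mould's y, top 44 mm above the worktop. The wedge pushes it along the mould's +x (about 1 N), against the insert and that against the far rail. Origin under its middle, axes as the mould's.
- insert: loose white acrylic insert between the rails: an H of two end plates and a partition, 56 x 164 x 28 mm, 0.2 kg. Origin under its middle, axes as the mould's. The far rail behind it is bolted down in slots; its setting differs by up to 5 mm from job to job and is not reported. The insert cracks when the rail presses on it with more than 45 N.
- wedge: loose brass wedge lying on the plate between lug and near rail, 150 mm long, 32 mm high, 8.5 mm thick at the thin end, 29.9 mm at the butt (taper 1 in 7), 0.25 kg. Origin on its underside, middle of the straight face that lies along the rail; y from butt to thin end (the way to drive it), x towards the rail, z up. Greased and self-locking.
- wedge_butt (a point): centre of the butt, the 29.9 x 32 mm upright end face to tap, 24 mm above the worktop; outside plate and rails throughout. The wedge slides on with 2 to 8 N, over a travel of about 8 to 52 mm, till all touches; then resistance climbs within 2 mm. Tight = it withstands a tap of about 15 N (12 to 20) unmoved; 6 N is too loose, over 30 N too much.
- mallet_grip (a point): grip point on the axis of the mallet's handle, 45 mm from the head's middle, near the centre of mass, 18 mm above the worktop as it lies. The wooden handle is 22 mm thick here and runs along the mallet's -x; grasp it across (along the mallet's y), firmly, as taps try to turn it in the grip.
- mallet: soft-faced mallet, 0.28 kg, lying flat: cylindrical head 36 mm in diameter, 90 mm long, with red plastic faces at both ends; wooden handle with a 36 mm thick end; 190 mm over all. Origin under the head's middle (18 mm below its axis); handle along -x, the two faces look along +y and -y, 45 mm from the middle: moved straight along its own +y it taps with the +y face.
- dropper_mid (a point): dropper bottle with red cap, 31 mm in diameter, 94 mm tall, a loose bystander; point half-way up
- beaker_mid (a point): small clear beaker, 59 mm in diameter, 71 mm tall, a loose bystander; point half-way up
- tape_mid (a point): roll of white label tape, 62 mm in diameter, 18 mm high, a loose bystander; point half-way up
There are look-alikes about, which are no part of the job. Of the things that look like the insert, the larger one is meant.

How it is judged:
By the outcome, as a careful person would: the job done as asked, in the order asked, and still so for the second after the job is handed in, with the robot touching nothing.
It also fails if it takes over 42 s, if anything falls off the work surface, if the arm or the gripper's body presses on something with over 40 N, if the wrist force passes 120 N, or if a joint passes its speed limit or range.

## Robot

A 6-joint arm with a two-finger parallel gripper is mounted at the origin on a cart in front of the work surface, level with it; the furniture and walls round the work are solid. World frame = base frame: x ahead of the robot, y to its left, z up, the work surface at z = 0. Lengths are in mm, angles in rad, forces in N, time in s.
With the tool pointing down it reaches from about 225 to 875 mm from the base axis. Payload 3.4 kg.
Tool frame: the origin (TCP) lies at the very end of the fingers, on their centre line; the grasp point (between the pads) lies arm.tcp_to_grasp behind it (arm.tcp_to_grasp is the distance from the TCP to the grasp point, in mm); z points along the fingers, y is the line along which they close (so a half turn about z gives the same grasp; the last joint's range is limited). The gripper opens to 85 mm and grips with 20 to 120 N. Pads are 22 mm wide; open, the fingers measure 114 mm over their backs; the gripper's body (76 mm by 85 mm) begins 54 mm behind the grasp point. The pads swing forward as they close: fully open they stand 13 mm farther back than shut.
Start: joints at [-1.349, 0.276, 1.505, -0, 1.361, -0.121], TCP at [193.272, -541.58, 231.328] pointing down, gripper open.
Joint ranges: [-2.89, 2.89], [-0.75, 2.08], [0.22, 2.7], [-1.18, 4.32], [0.11, 2.71], [-2.7, 2.7]. Speed limits (rad/s): [2.57, 2.57, 3.14, 3.14, 3.14, 3.14].

## Interface

Orientations are given as a rotation vector (axis times angle).
In Python, from workcell import observe, imaging, arm gives the robot as it stands.
- The arm moves only by the shell command python3 -m creep 'ROWS' [OPENING] [FORCE]. ROWS is JSON, a list of rows, each a list of 2 entries, a list of its own where there are three numbers: the shift along the tool's x, y, z in m, then the turn about the tool's z in degrees. A call has 1 to 12 rows; each row shifts and turns the commanded pose from where the row before left it, along the tool's axes as they then stand; what a row does not reach is not made up. A row lasts 1/10 s, in which the tool goes at most 50 mm and 8.59 degrees, less where a joint would pass 70% of its speed; a pose out of reach is approached as far as the arm can. A call with a gripper value outside its range is refused whole. OPENING is the gripper command: -1 is shut, 1 is fully open, values between are in proportion, set as the call begins (- or left out, the last holds). The fingers move at their own pace and stop on an object; FORCE is the grip in N (left out, the last holds). Time passes only in rows, so rows that do not move let the fingers close. It gives the time, the measured TCP pose, the force, the opening and the grip force at its end, in the units of the state.
- observe(): the state, without advancing time (a new reading comes with each control period).
- imaging.camera(name): name is "scene" or "top" or "wrist"; returns a dict with "img" (420x560x3 uint8, red, green, blue), "intrinsics" (3x3 intrinsics, pixels), "k1" (the pictures are not rectified: a ray, as slopes to the right and down, at radius r is drawn at 1 + k1 r^2 times it, then the intrinsics apply), "R" (3x3) and "t" (3): a world point X has camera coordinates R X + t. Camera axes: x right, y down, z forward; pixel columns grow to the right and rows downward; lengths in mm; the calibration is good to about 2 mm. A picture is of the moment at which its call begins. There is no depth.
- arm.finish_job(): hands the job in; it is judged then, once.
Trained networks look in a picture, given as the dict that the camera call returned (one of the last four; its "shot" number tells which), for a name from the list of things; names that differ only in an ending like _2 or _b are one class to them, and where a whole thing is asked for, a point or a joint stands for the part that bears it (a point fixed in the world has none). Each returns a list of dicts, best first, with "confidence" (0 to 1); they miss things now and then, are a little off and sometimes report something else, mostly with a low value. They report only what shows in the picture. A call takes as long as a camera call. They do not tell look-alikes from the thing itself.
- imaging.regions_of(picture, query): "pixels" (420x560 bool, what is visible of it) and "bbox" ([left, top, right, bottom] in pixels, round what is visible of it).
The state is a dict: "clock": time; "joint_pos": joint angles; "qd": joint speeds; "joint_torque": joint torques, N m; "tool_pos": TCP position; "orientation": TCP orientation; "force": force on the tool from outside, world axes, zero at the start; "ft_torque": the same for the moment, N m; "gripper_width": opening from 0.0 (shut) to 1.0 (fully open); "grasp_force": force on a finger pad.
Only numpy, scipy, OpenCV 4.12 (cv2) and the standard library are available. Lean on these libraries where they do the work, as an engineer would, in place of code of your own. Each camera call takes 0.05 s, during which the arm holds its last target. There are 200 camera calls.

## Working session

There is one attempt and no reset: what is moved stays moved. The work goes in short steps, Python scripts to look and compute and a shell command to move; the robot and the scene stay as the last step left them, time stands still between calls to the robot, and variables do not carry over. Pictures are saved under pics/ and viewed, at most 10 in all, crops included, and the job is handed in when it is done.

```bash
mkdir -p pics; ls; cat > h.py <<'E'
import numpy as np, cv2
from workcell import observe, imaging, arm
def ray(c,u,v):
    K=np.array(c["intrinsics"]);x=(u-K[0,2])/K[0,0];y=(v-K[1,2])/K[1,1]
    d=cv2.undistortPoints(np.array([[[u,v]]],float),K,np.array([c["k1"],0,0,0.]))[0,0]
    R=np.array(c["R"]);t=np.array(c["t"])
    return -R.T@t, R.T@np.array([d[0],d[1],1.])
def at(c,u,v,z):
    o,d=ray(c,u,v); return o+d*(z-o[2])/d[2]
def proj(c,X):
    R=np.array(c["R"]);t=np.array(c["t"])
    return cv2.projectPoints(np.array(X,float).reshape(-1,1,3),cv2.Rodrigues(R)[0],t,np.array(c["intrinsics"]),np.array([c["k1"],0,0,0.]))[0][:,0]
def save(c,n,crop=None,s=1):
    im=c["img"][:,:,::-1]
    if crop: l,t,r,b=crop; im=im[t:b,l:r]
    cv2.imwrite("pics/"+n,cv2.resize(im,None,fx=s,fy=s,interpolation=cv2.INTER_CUBIC))
E
python3 - <<'E'
from h import *
s=observe();print(s, arm.tcp_to_grasp)
for n in("top","scene"):
    c=imaging.camera(n);save(c,n+"1.png",s=1.4)
    np.save(n+".npy",c,allow_pickle=True)
    for q in("mallet","wedge","mould","near_rail","insert","dropper_mid","beaker_mid","tape_mid"):
        for r in imaging.regions_of(c,q):
            p=r["pixels"];ys,xs=np.nonzero(p)
            if len(xs)==0: continue
            print(n,q,round(r["confidence"],2),r["bbox"],len(xs),xs.mean().round(1),ys.mean().round(1),at(c,xs.mean(),ys.mean(),18).round())
E
```

```text
pics
{'clock': 0.0, 'joint_pos': array([-1.34901757e+00,  2.76606921e-01,  1.50615187e+00,  1.33591935e-06,
        1.36066391e+00, -1.21004574e-01]), 'qd': array([-0.00203566,  0.0016875 , -0.00169284,  0.00042605,  0.00062921,
       -0.00029609]), 'joint_torque': array([ 5.15259435e-04, -4.16772687e+01, -2.45803410e+01, -3.88454446e-04,
        1.10536540e-02,  4.25135894e-06]), 'tool_pos': array([ 193.13991818, -541.03570567,  230.42542651]), 'orientation': array([-3.09376226e+00, -5.35498363e-01,  1.42650313e-04]), 'force': array([ 0.41025198,  0.01735423, -0.03647721]), 'ft_torque': array([ 0.00670489,  0.02746541, -0.04627778]), 'grasp_force': 0.0, 'gripper_width': 0.9974190433913112} 18.700000000000003
top mallet 0.62 [415.0, 228.3, 453.7, 306.7] 1193 431.7 257.4 [ 455. -334.   18.]
top wedge 0.86 [281.4, 228.1, 342.1, 242.0] 556 316.0 231.6 [518. -49.  18.]
top mould 0.76 [238.2, 186.8, 323.8, 248.8] 3933 276.6 216.1 [557.  50.  18.]
top near_rail 0.7 [243.0, 222.2, 313.6, 234.9] 516 276.0 226.7 [530.  51.  18.]
top insert 0.7 [338.5, 140.4, 358.7, 182.9] 225 348.2 162.8 [ 6
[... 465 characters left out ...]
 219.9] 458 310.3 209.3 [522. -62.  18.]
scene wedge 0.63 [280.7, 199.5, 330.0, 221.0] 499 309.2 209.6 [522. -59.  18.]
scene mould 0.82 [233.1, 190.3, 318.0, 248.8] 2081 271.9 219.6 [542.  58.  18.]
scene near_rail 0.98 [254.5, 202.2, 306.6, 236.7] 438 272.7 220.4 [538.  58.  18.]
scene near_rail 0.68 [404.0, 196.9, 423.7, 217.3] 242 413.3 207.3 [ 372. -332.   18.]
scene insert 0.71 [246.6, 194.4, 301.2, 228.9] 382 272.0 211.7 [572.  41.  18.]
scene insert 0.6 [290.1, 160.8, 312.5, 183.3] 139 300.2 172.2 [ 690. -130.   18.]
scene dropper_mid 0.54 [329.5, 153.8, 340.9, 175.9] 171 335.4 164.6 [ 665. -252.   18.]
scene tape_mid 0.75 [198.5, 277.1, 229.6, 296.8] 484 212.2 286.6 [405. 308.  18.]
```

View pics/top1.png

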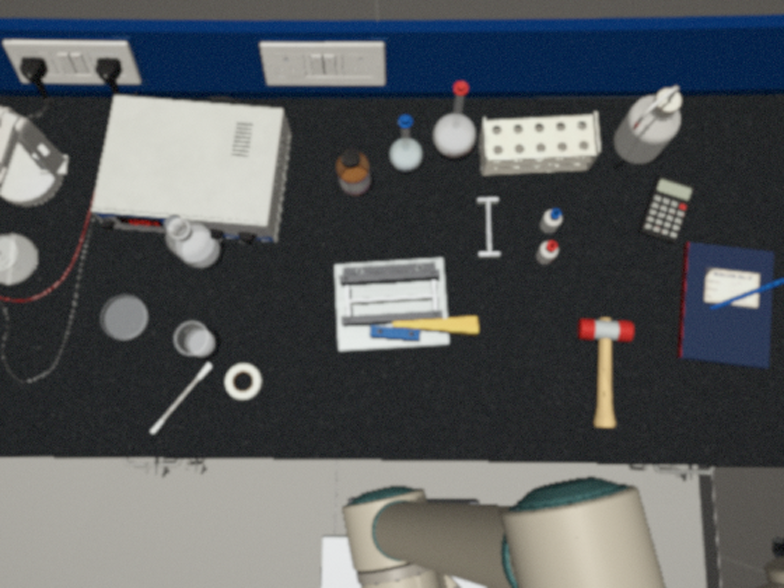

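View pics/scene1.png

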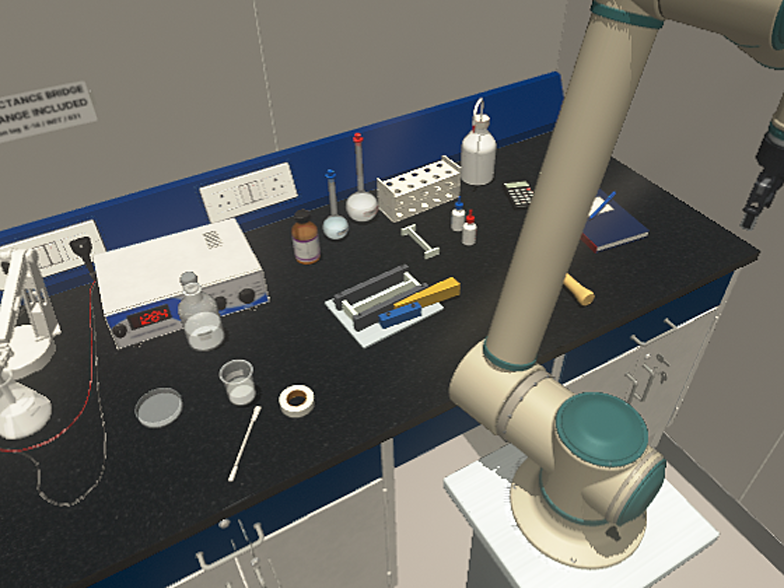

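The top view shows the mallet head at about (433,236) px with its handle pointing toward the robot. The wedge butt is at about (341,231), facing right, so the wedge is driven toward +y. The small H at (348,163) is the look-alike insert.

```bash
python3 - <<'E'
from h import *
c=np.load("top.npy",allow_pickle=True).item()
for n,u,v,z in[("headL",581,329,18),("headR",635,331,18),("hend",605,427,18),("headmid",608,330,18),("butt top",478,324,40),("platTL",333,264,8),("platTR",446,258,8),("platBL",338,351,8),("platBR",450,345,8)]:
    print(n,at(c,u/1.4,v/1.4,z).round(1))
s=observe();R=cv2.Rodrigues(s["orientation"])[0];print(R.round(3))
w=imaging.camera("wrist");print("wristcam pos",(-np.array(w["R"]).T@w["t"]).round(),np.array(w["R"])[2].round(2),np.array(w["intrinsics"]).round())
print((R.T@((-np.array(w["R"]).T@w["t"])-s["tool_pos"])).round(1))
E
```

```text
headL [ 510.9 -295.2   18. ]
headR [ 508.  -389.4   18. ]
hend [ 339.5 -329.7   18. ]
headmid [ 509.5 -342.4   18. ]
butt top [ 515.  -111.1   40. ]
platTL [630.5 151.3   8. ]
platTR [642.8 -56.6   8. ]
platBL [469.3 138.3   8. ]
platBR [481.7 -63.3   8. ]
[[ 0.942  0.336  0.   ]
 [ 0.336 -0.942 -0.   ]
 [ 0.     0.    -1.   ]]
wristcam pos [ 264. -516.  374.] [-0.27 -0.1  -0.96] [[319.   0. 274.]
 [  0. 319. 205.]
 [  0.   0.   1.]]
[  75.3   -0.4 -143. ]
```

```bash
python3 -m creep '[[[0.030,-0.0106,0.008],0],[[0.030,-0.0106,0.008],0],[[0.030,-0.0106,0.008],0],[[0.030,-0.0106,0.008],0],[[0.030,-0.0106,0.008],0],[[0.030,-0.0106,0.008],0],[[0.030,-0.0106,0.008],0],[[0.030,-0.0106,0.008],0],[[0.030,-0.0106,0.008],0],[[0.030,-0.0106,0.008],0],[[0,0,0],7.5],[[0,0,0],7.5]]' 1 120; python3 -m creep '[[[0,0,0],7.5],[[0,0,0],0]]'
python3 - <<'E'
from h import *
w=imaging.camera("wrist");np.save("w1.npy",w,allow_pickle=True);save(w,"w1.png",s=1.4)
t=imaging.camera("top");save(t,"t2.png")
for q in("mallet",):
    for r in imaging.regions_of(w,q):
        ys,xs=np.nonzero(r["pixels"]);print(q,r["confidence"],r["bbox"],len(xs))
        np.save("m.npy",r["pixels"])
s=observe();print(s["tool_pos"],s["clock"],cv2.Rodrigues(s["orientation"])[0].round(3))
E
```

```text
clock: 2.15
tool_pos: [440.9, -339.9, 150.9]
orientation: [-3.139, -0.122, 0.001]
force: [0.5, -0.3, -0.5]
gripper_width: 0.998
grasp_force: 0.0
clock: 2.35
tool_pos: [440.3, -340.8, 151.3]
orientation: [3.141, -0.077, 0.0]
force: [-0.3, 0.9, 0.6]
gripper_width: 1.001
grasp_force: 0.0
mallet 0.94 [204.9, 87.3, 318.0, 302.4] 9290
mallet 0.71 [1.8, 106.0, 18.3, 145.2] 470
[ 440.14566119 -340.9727486   151.35994677] 2.5 [[ 0.999 -0.048  0.   ]
 [-0.048 -0.999 -0.   ]
 [ 0.     0.    -1.   ]]
```

View pics/w1.png

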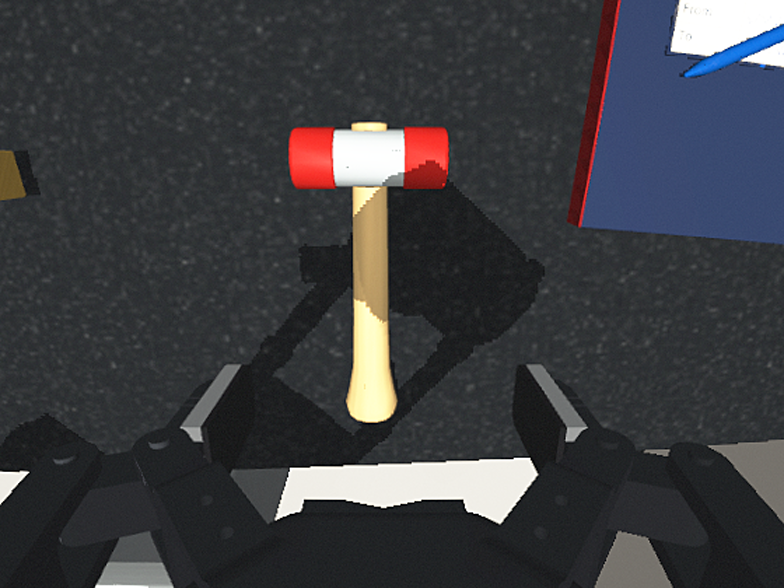

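The mallet head spans (206–320, 113) px with the handle straight down to (265,300), parallel to the tool. The wedge butt is at the left edge, about (22,120).

```bash
python3 - <<'E'
from h import *
w=np.load("w1.npy",allow_pickle=True).item();s=observe();R=cv2.Rodrigues(s["orientation"])[0]
for n,u,v,z in[("fL",291,158,18),("fR",447,158,18),("hend",371,420,0),("hneck",370,190,18),("hmid",370,320,18),("hlow",372,385,18),("headtop",369,128,18),("headbot",369,188,18),("butt topedge1",25,151,40),("butt top2",26,196,40),("butt bot",38,194,8)]:
    p=at(w,u/1.4,v/1.4,z);print(n,p.round(1),(R.T@(p-s["tool_pos"])).round(1))
E
```

```text
fL [ 515.  -288.3   18. ] [ 72.2 -56.2 133.4]
fR [ 510.3 -381.3   18. ] [ 72.   37.  133.4]
hend [ 321.3 -324.7    0. ] [-119.5  -10.6  151.4]
hneck [ 493.7 -334.4   18. ] [ 53.2  -9.2 133.4]
hmid [ 409.5 -329.6   18. ] [-31.2  -9.9 133.4]
hlow [ 361.3 -328.2   18. ] [-79.4  -9.  133.4]
headtop [ 529.6 -335.8   18. ] [ 89.1  -9.4 133.4]
headbot [ 494.9 -333.8   18. ] [ 54.4  -9.8 133.4]
butt topedge1 [ 528.9 -140.5   40. ] [  79.1 -204.5  111.3]
butt top2 [ 503.9 -134.5   40. ] [  53.8 -209.3  111.3]
butt bot [ 503.2 -117.     8. ] [  52.2 -226.8  143.3]
```

```bash
python3 -m creep '[[[0.009,-0.0032,0.020],0],[[0.009,-0.0032,0.020],0],[[0.009,-0.0032,0.020],0],[[0,0,0.020],0],[[0,0,0.020],0],[[0,0,0.020],0],[[0,0,0.015],0],[[0,0,0.009],0],[[0,0,0.003],0],[[0,0,0],0]]'
python3 -m creep '[[[0,0,0],0],[[0,0,0],0],[[0,0,0],0],[[0,0,0],0],[[0,0,0],0],[[0,0,0],0],[[0,0,0],0]]' -1 120
python3 -m creep '[[[0,0,0],0],[[0,0,-0.005],0],[[0,0,-0.015],0],[[0,0,-0.02],0],[[0,0,-0.02],0],[[0,0,0],0]]'
python3 - <<'E'
from h import *
w=imaging.camera("wrist");np.save("w2.npy",w,allow_pickle=True);save(w,"w2.png",s=1.4)
s=observe();print(s["tool_pos"],s["clock"],s["ft_torque"],s["grasp_force"])
E
```

```text
clock: 3.5
tool_pos: [467.7, -332.8, 4.3]
orientation: [3.141, -0.078, -0.0]
force: [0.0, 0.4, 0.4]
gripper_width: 1.005
grasp_force: 0.0
clock: 4.2
tool_pos: [467.9, -333.0, 5.1]
orientation: [3.14, -0.078, 0.001]
force: [-1.1, 0.0, 5.3]
gripper_width: 0.234
grasp_force: 117.6
clock: 4.8
tool_pos: [469.0, -333.9, 66.4]
orientation: [3.137, -0.078, 0.006]
force: [0.4, -0.7, -2.7]
gripper_width: 0.229
grasp_force: 117.5
[ 468.14724511 -333.11462393   65.00149124] 4.85 [ 0.00302619  0.04377183 -0.00565106] 117.4824857711792
```

View pics/w2.png

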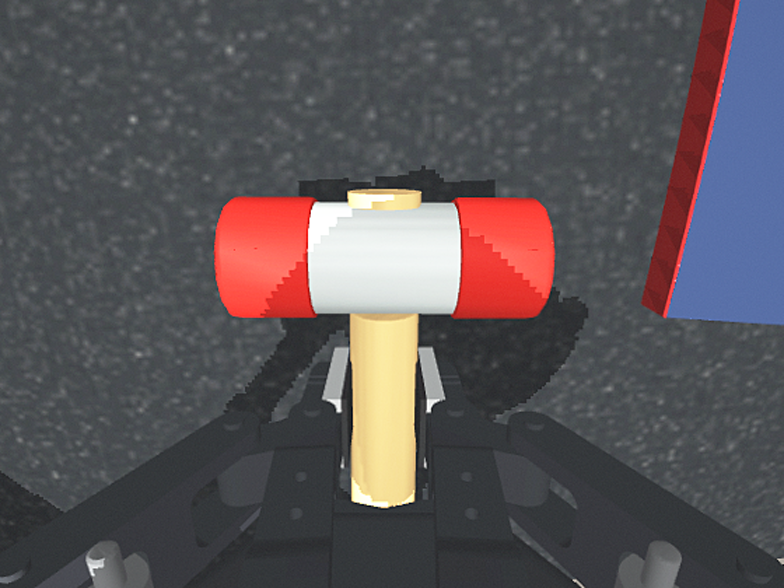

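```bash
python3 -m creep '[[[-0.0057,-0.0205,-0.0075],0],[[-0.0057,-0.0205,-0.0075],0],[[-0.0057,-0.0205,-0.0075],0],[[-0.0057,-0.0205,-0.0075],0],[[-0.0057,-0.0205,-0.0075],0],[[-0.0057,-0.0205,-0.0075],0],[[0,0,0],-6.2],[[0,0,0],0],[[0,0,0],0]]'
python3 - <<'E'
from h import *
w=imaging.camera("wrist");np.save("w3.npy",w,allow_pickle=True);save(w,"w3.png",s=1.4)
s=observe();print(s["tool_pos"],s["clock"],s["ft_torque"],s["orientation"])
for q in ("wedge","mallet","mould"):
  for r in imaging.regions_of(w,q): print(q,r["confidence"],r["bbox"])
E
```

```text
clock: 5.75
tool_pos: [439.8, -207.7, 109.8]
orientation: [3.14, 0.089, 0.001]
force: [0.6, 0.0, -1.7]
gripper_width: 0.229
grasp_force: 117.8
[ 439.7637564  -207.94877414  109.52657727] 5.8 [ 0.03332669  0.06503907 -0.06625422] [3.13983540e+00 8.91951844e-02 5.97725342e-04]
wedge 0.82 [1.0, 72.7, 148.8, 124.3]
mallet 0.87 [150.1, 135.7, 393.7, 359.7]
mould 0.89 [0.6, 1.1, 89.0, 139.9]
mould 0.34 [151.3, 135.4, 395.4, 365.0]
```

View pics/w3.png

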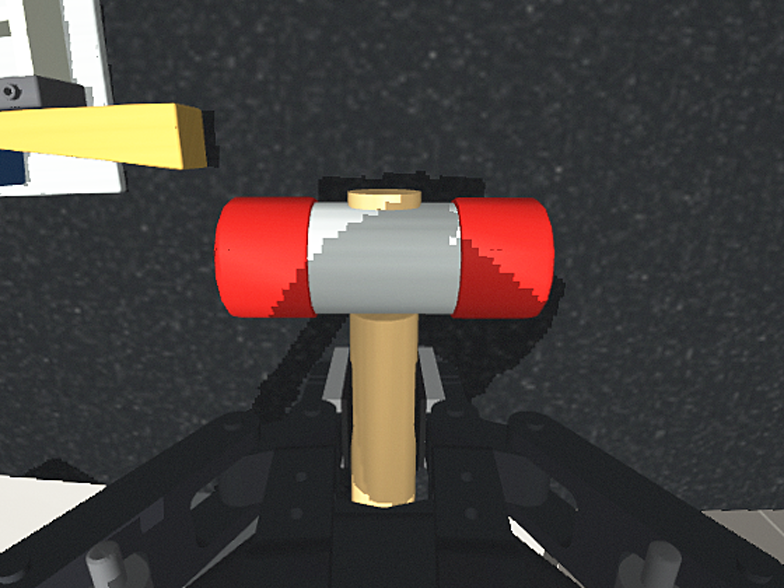

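The wedge butt shows its top edge at (177,103)–(184,168) and its bottom corner at about (207,166), in viewed pixels. The plate's right edge runs from (103,0) to (125,190).

```bash
python3 - <<'E'
from h import *
w=np.load("w3.npy",allow_pickle=True).item();s=observe();R=cv2.Rodrigues(s["orientation"])[0];print(R[:,0].round(3))
for n,u,v,z in[("top far",178,103,40),("top near",184,169,40),("bot near",207,166,8),("bot far",202,112,8),("plate corner",126,190,8),("plate far",103,5,8),("plate left",0,196,8),("rail end top near",85,105,8),("railtop end R",85,86,44),("mallet face",217,255,123.4),("mallet R",553,255,123.4),("head hi",385,202,123),("head lo",385,316,123),("hneck",384,316,123),("h2",384,440,123)]:
    p=at(w,u/1.4,v/1.4,z);print(n,p.round(1),(R.T@(p-s["tool_pos"])).round(1))
E
```

```text
[ 0.998  0.057 -0.   ]
top far [ 531.8 -108.9   40. ] [ 97.7 -94.   69.2]
top near [ 502.7 -110.1   40. ] [ 68.6 -94.5  69.2]
bot near [ 503.  -108.8    8. ] [ 69.  -95.7 101.2]
bot far [ 530.4 -107.3    8. ] [ 96.4 -95.7 101.2]
plate corner [488.2 -62.9   8. ] [  56.8 -142.4  101.2]
plate far [580.2 -58.2   8. ] [ 148.9 -141.9  101.1]
plate left [482.   12.2   8. ] [  54.9 -217.7  101.2]
rail end top near [531.8 -44.3   8. ] [ 101.4 -158.5  101.2]
railtop end R [537.4 -68.4  44. ] [ 105.6 -134.1   65.2]
mallet face [ 482.8 -154.7  123.4] [ 46.1 -51.  -14.2]
mallet R [ 488.5 -254.8  123.4] [ 46.2  49.2 -14.2]
head hi [ 501.1 -203.9  123. ] [ 61.6  -0.9 -13.8]
head lo [ 466.2 -205.9  123. ] [ 26.7  -0.9 -13.8]
hneck [ 466.2 -205.6  123. ] [ 26.7  -1.2 -13.8]
h2 [ 421.2 -208.2  123. ] [-18.4  -1.1 -13.8]
```

```bash
python3 -m creep '[[[0.0075,0,0.010],0],[[0.0075,0,0.015],0],[[0.0075,0,0.015],0],[[0.0075,0,0.015],0],[[0.0075,0,0.015],0],[[0,0,0.015],0],[[0,0,0.010],0],[[0,0,0.0045],0],[[0,-0.015,0],0],[[0,-0.015,0],0],[[0,-0.005,0],0],[[0,0,0],0]]'
python3 - <<'E'
from h import *
w=imaging.camera("wrist");np.save("w4.npy",w,allow_pickle=True);save(w,"w4.png",s=1.4)
s=observe();print(s["tool_pos"],s["clock"],s["force"],s["ft_torque"],s["orientation"])
E
```

```text
clock: 7.15
tool_pos: [474.9, -169.6, 10.4]
orientation: [3.14, 0.095, 0.001]
force: [-1.1, -0.6, -2.7]
gripper_width: 0.233
grasp_force: 117.9
[ 475.34024688 -170.41544837   10.47097015] 7.2 [ 0.17577021  0.17115035 -2.71935314] [-0.01779878  0.05878217  0.02827992] [3.13925558e+00 9.39951831e-02 1.89409165e-03]
```

View pics/w4.png

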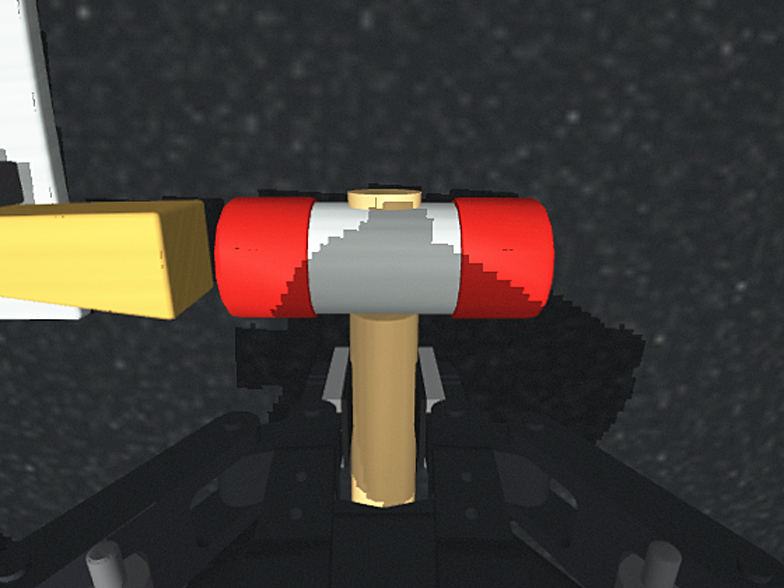

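The head is level with and centred on the butt, with a gap of about 14 mm (butt edge at 212, mallet face at 216 in the viewed picture, with parallax). Now the first tap.

```bash
python3 -m creep '[[[0,-0.008,0],0],[[0,-0.004,0],0],[[0,-0.003,0],0],[[0,-0.003,0],0]]'; python3 -m creep '[[[0,0.006,0],0],[[0,0,0],0]]'
python3 - <<'E'
from h import *
w=imaging.camera("wrist");save(w,"w5.png",s=1.4);np.save("w5.npy",w,allow_pickle=True)
s=observe();print(s["tool_pos"],s["force"])
a=np.load("w4.npy",allow_pickle=True).item()
for c in(a,w):
    im=c["img"].astype(int); row=im[200]; print([tuple(p) for p in row[100:160:2]])
E
```

```text
clock: 7.6
tool_pos: [474.1, -153.1, 9.9]
orientation: [3.14, 0.092, 0.001]
force: [0.7, -1.7, -3.2]
gripper_width: 0.229
grasp_force: 117.9
clock: 7.8
tool_pos: [474.8, -159.8, 9.8]
orientation: [3.14, 0.091, 0.001]
force: [-0.3, 0.1, -2.2]
gripper_width: 0.234
grasp_force: 117.8
[ 474.60782074 -159.59325987    9.82985798] [ 0.10402453 -0.03190366 -1.64151613]
[(np.int64(253), np.int64(234), np.int64(110)), (np.int64(253), np.int64(235), np.int64(114)), (np.int64(253), np.int64(234), np.int64(112)), (np.int64(253), np.int64(234), np.int64(111)), (np.int64(253), np.int64(235), np.int64(113)), (np.int64(253), np.int64(234), np.int64(111)), (np.int64(253), np.int64(234), np.int64(112)), (np.int64(253), np.int64(236), np.int64(113)), (np.int64(252), np.int64(228), np.int64(108)), (np.int64(240), np.int64(200), np.int64(95)), (np.int64(157), np.int64(125), np.int64(59)), (np.int64(94), np.int64(77), np.int64(38)), (np.int64(94), np.int64(76), np.int64(36)), (np.int64(97), np.int64(78), np.int64(40)), (np.int64(97), np.int64(77), np.int64(37)), (np.int64(93), np.int64(76), np.int64(40)), 
[... 1292 characters left out ...]
 np.int64(237), np.int64(116)), (np.int64(253), np.int64(222), np.int64(103)), (np.int64(241), np.int64(196), np.int64(92)), (np.int64(134), np.int64(107), np.int64(48)), (np.int64(94), np.int64(78), np.int64(39)), (np.int64(96), np.int64(78), np.int64(39)), (np.int64(95), np.int64(76), np.int64(36)), (np.int64(93), np.int64(75), np.int64(38)), (np.int64(94), np.int64(77), np.int64(39)), (np.int64(97), np.int64(79), np.int64(38)), (np.int64(98), np.int64(78), np.int64(41)), (np.int64(96), np.int64(77), np.int64(37)), (np.int64(91), np.int64(75), np.int64(37)), (np.int64(99), np.int64(53), np.int64(27)), (np.int64(250), np.int64(43), np.int64(38)), (np.int64(250), np.int64(51), np.int64(44))]
```

```bash
cat > e.py <<'E'
from h import *
def edge(c):
    im=c["img"].astype(float); o=[]
    for r in range(170,206,5):
        g=im[r,60:158,1]-0.8*0; 
        i=[k for k in range(len(g)-1) if g[k]>=155>g[k+1]]
        if i:
            k=i[-1]; u=60+k+(g[k]-155)/(g[k]-g[k+1]); p=at(c,u,r,40); o.append(p[1]-(p[0]-517)*-0.057)
    return np.median(o).round(2) if o else None
if __name__=="__main__":
    w=imaging.camera("wrist");s=observe();print("edge",edge(w),"tcp",s["tool_pos"].round(1),"F",s["force"].round(1),"clk",s["clock"])
E
python3 - <<'E'
from e import *
for n in("w4","w5"): print(n,edge(np.load(n+".npy",allow_pickle=True).item()))
E
```

```text
w4 -108.12
w5 -103.85
```

```bash
python3 -m creep '[[[0,0,-0.02],0],[[0,0,-0.03],0],[[0,0,-0.03],0],[[0,-0.03,-0.02],0],[[0,-0.03,0],0],[[0,-0.03,0],0],[[0,-0.03,0],0],[[0,-0.03,0],0],[[0,0,0],0],[[0,0,0],0]]'
python3 - <<'E'
from h import *
w=imaging.camera("wrist");save(w,"w6.png",s=1.4);np.save("w6.npy",w,allow_pickle=True)
s=observe();print(s["tool_pos"],s["clock"],s["orientation"])
E
```

```text
clock: 8.85
tool_pos: [465.4, -9.0, 109.8]
orientation: [3.14, 0.094, -0.0]
force: [-0.3, -0.6, -2.3]
gripper_width: 0.232
grasp_force: 118.2
[465.69978715  -9.62486123 109.77805269] 8.9 [3.13963566e+00 9.22054335e-02 3.05507473e-04]
```

View pics/w6.png

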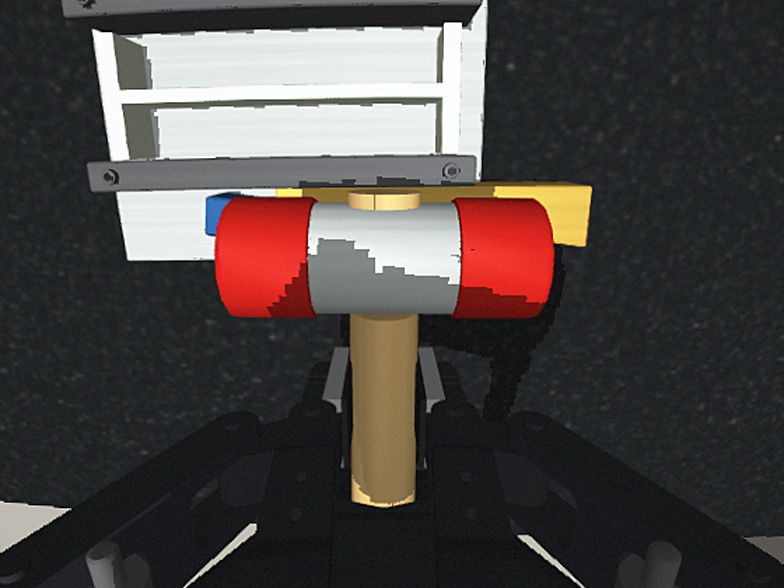

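```bash
python3 - <<'E'
from h import *
w=np.load("w6.npy",allow_pickle=True).item();s=observe();R=cv2.Rodrigues(s["orientation"])[0]
g=w["img"].astype(int).sum(2)
for u in (80,150,225,300): print(u,[(v,g[v,u]) for v in range(0,28)],[(v,g[v,u]) for v in range(106,120)])
def T(u,v,z): return (R.T@(at(w,u,v,z)-s["tool_pos"])).round(1)
for n,u,v,z in[("near in L",95,162,44),("near in R",470,157,44),("near out L",92,191,44),("near out R",474,186,44),("far top L",62,15,44),("far top R",470,5,44),("ins far L",92,30,36),("ins far R",460,23,36)]: print(n,T(u/1.4,v/1.4,z))
E
```

```text
80 [(0, np.int64(335)), (1, np.int64(334)), (2, np.int64(334)), (3, np.int64(325)), (4, np.int64(329)), (5, np.int64(321)), (6, np.int64(330)), (7, np.int64(333)), (8, np.int64(299)), (9, np.int64(262)), (10, np.int64(162)), (11, np.int64(90)), (12, np.int64(91)), (13, np.int64(97)), (14, np.int64(93)), (15, np.int64(95)), (16, np.int64(83)), (17, np.int64(103)), (18, np.int64(101)), (19, np.int64(95)), (20, np.int64(89)), (21, np.int64(85)), (22, np.int64(65)), (23, np.int64(247)), (24, np.int64(452)), (25, np.int64(534)), (26, np.int64(586)), (27, np.int64(631))] [(106, np.int64(753)), (107, np.int64(746)), (108, np.int64(749)), (109, np.int64(758)), (110, np.int64(758)), (111, np.int64(739)), (112, np.int64(723)), (113, np.int64(734)), (114, np.int64(671)), (115, np.int64(336)), (116, np.int64(272)), (117, np.int64(330)), (118, np.int64(330)), (119, np.int64(321))]
150 [(0, np.int64(332)), (1, np.int64(336)), (2, np.int64(327)), (3, np.int64(331)), (4, np.int64(319)), (5, np.int64(286)), (6, np.int64(217)), (7, np.int64(120)), (8, np.int64(81)), (9, np.int64(101)), (10, np.int64(1
[... 1973 characters left out ...]
, np.int64(621)), (22, np.int64(741)), (23, np.int64(716)), (24, np.int64(716)), (25, np.int64(716)), (26, np.int64(719)), (27, np.int64(726))] [(106, np.int64(699)), (107, np.int64(707)), (108, np.int64(711)), (109, np.int64(758)), (110, np.int64(476)), (111, np.int64(240)), (112, np.int64(318)), (113, np.int64(379)), (114, np.int64(379)), (115, np.int64(375)), (116, np.int64(371)), (117, np.int64(368)), (118, np.int64(372)), (119, np.int64(367))]
near in L [  71.9 -134.9   65.7]
near in R [73.1 37.5 65.8]
near out L [  58.7 -138.6   65.7]
near out R [60.2 40.1 65.8]
far top L [ 134.4 -140.6   65.7]
far top R [135.1  34.6  65.8]
ins far L [ 129.7 -132.6   73.7]
ins far R [130.2  31.9  73.8]
```

```bash
python3 - <<'E'
from h import *
w=np.load("w6.npy",allow_pickle=True).item();s=observe();R=cv2.Rodrigues(s["orientation"])[0]
g=w["img"].astype(float).sum(2)
def T(u,v,z): return (R.T@(at(w,u,v,z)-s["tool_pos"]))[0]
for u in range(85,320,25):
    f=next(v+(g[v,u]-170)/(g[v,u]-g[v+1,u]) for v in range(30) if g[v,u]>=170>g[v+1,u])
    n=next(v+(g[v,u]-450)/(g[v,u]-g[v+1,u]) for v in range(100,120) if g[v,u]>=450>g[v+1,u])
    o=next((v for v in range(118,145) if abs(g[v+1,u]-g[v,u])>80),None)
    a,b=T(u,f,44),T(u,n+.5,44);print(u,round(f,1),round(n,1),o,a.round(2),b.round(2),(a-b).round(2))
E
```

```text
85 9.7 114.5 136 133.72 72.08 61.64Traceback (most recent call last):
  File "<stdin>", line 7, in <module>
StopIteration
```

The rail-to-rail gap measures about 61.6 mm against the 56 mm insert. That leaves about 5.6 mm of slack, or roughly 35–39 mm of wedge travel. I'll go back and tap coarsely for about 24 mm, then finely.

```bash
python3 -m creep '[[[0,0.03,0],0],[[0,0.03,0],0],[[0,0.03,0],0],[[0,0.03,0],0],[[0,0.03,0.02],0],[[0,0,0.03],0],[[0,0,0.03],0],[[0,0,0.02],0],[[0,0,0],0]]'
python3 e.py
python3 -m creep '[[[0,-0.006,0],0],[[0,-0.003,0],0],[[0,-0.003,0],0],[[0,0.006,0],0],[[0,-0.006,0],0],[[0,-0.003,0],0],[[0,-0.003,0],0]]'
python3 -m creep '[[[0,0.006,0],0],[[0,0,0],0]]'
python3 e.py
```

```text
clock: 9.8
tool_pos: [472.1, -159.6, 7.3]
orientation: [-3.138, -0.088, 0.008]
force: [-1.3, 0.7, -2.1]
gripper_width: 0.233
grasp_force: 118.4
edge -104.09 tcp [ 473.4 -159.8    8.8] F [-0.3  0.6 -2.3] clk 9.85
clock: 10.55
tool_pos: [474.4, -141.7, 10.3]
orientation: [3.138, 0.092, 0.004]
force: [1.3, -3.8, -0.7]
gripper_width: 0.23
grasp_force: 118.6
clock: 10.75
tool_pos: [473.1, -146.9, 9.6]
orientation: [-3.14, -0.091, 0.002]
force: [0.7, -1.2, -2.0]
gripper_width: 0.231
grasp_force: 118.5
edge -92.77 tcp [ 473.  -146.7    9.5] F [ 0.   0.3 -2.1] clk 10.8
```

```bash
python3 -m creep '[[[0,-0.006,0],0],[[0,-0.0025,0],0],[[0,-0.0025,0],0],[[0,0.006,0],0],[[0,-0.006,0],0],[[0,-0.0025,0],0],[[0,-0.0025,0],0]]'
python3 -m creep '[[[0,0.006,0],0],[[0,0,0],0]]'
python3 e.py
```

```text
clock: 11.5
tool_pos: [473.3, -131.4, 9.9]
orientation: [3.139, 0.092, 0.002]
force: [0.3, -3.8, -3.6]
gripper_width: 0.23
grasp_force: 118.5
clock: 11.7
tool_pos: [472.7, -137.1, 9.7]
orientation: [-3.14, -0.091, 0.001]
force: [0.3, 1.2, -2.2]
gripper_width: 0.232
grasp_force: 118.6
edge -82.49 tcp [ 472.6 -137.     9.6] F [-0.   0.5 -3. ] clk 11.75
```

```bash
python3 -m creep '[[[0,-0.006,0],0],[[0,-0.0015,0],0],[[0,-0.0015,0],0],[[0,0.006,0],0],[[0,-0.006,0],0],[[0,-0.0015,0],0],[[0,-0.0015,0],0]]'
python3 -m creep '[[[0,0.006,0],0],[[0,0,0],0]]'
python3 e.py
```

```text
clock: 12.45
tool_pos: [472.9, -125.4, 10.0]
orientation: [3.139, 0.092, 0.002]
force: [1.0, -3.4, -3.0]
gripper_width: 0.229
grasp_force: 118.6
clock: 12.65
tool_pos: [472.4, -131.2, 9.7]
orientation: [-3.14, -0.091, 0.001]
force: [0.1, 0.5, -2.4]
gripper_width: 0.232
grasp_force: 118.6
edge -76.68 tcp [ 472.3 -131.     9.7] F [-0.  -0.4 -1.5] clk 12.7
```

```bash
python3 -m creep '[[[0,-0.006,0],0],[[0,-0.001,0],0],[[0,-0.001,0],0],[[0,0,0],0]]'
python3 -m creep '[[[0,0.006,0],0],[[0,-0.006,0],0],[[0,-0.001,0],0],[[0,-0.001,0],0],[[0,0,0],0]]'
python3 -m creep '[[[0,0.006,0],0],[[0,0,0],0]]'
python3 e.py
```

```text
clock: 13.1
tool_pos: [472.3, -123.0, 9.8]
orientation: [3.14, 0.092, 0.0]
force: [-0.3, -2.4, -2.3]
gripper_width: 0.235
grasp_force: 118.6
clock: 13.6
tool_pos: [472.6, -121.3, 9.9]
orientation: [3.14, 0.092, 0.001]
force: [0.3, -2.8, -3.7]
gripper_width: 0.234
grasp_force: 118.7
clock: 13.8
tool_pos: [472.2, -127.2, 9.7]
orientation: [-3.14, -0.091, 0.001]
force: [0.4, 0.1, -1.9]
gripper_width: 0.233
grasp_force: 118.7
edge -72.67 tcp [ 472.1 -127.     9.7] F [ 0.1 -0.8 -1.7] clk 13.85
```

Still sliding at about 3 N.

```bash
python3 -m creep '[[[0,-0.006,0],0],[[0,-0.001,0],0],[[0,-0.001,0],0],[[0,0,0],0]]'
python3 -m creep '[[[0,0.006,0],0],[[0,0,0],0]]'
python3 e.py
```

```text
clock: 14.25
tool_pos: [472.0, -119.0, 9.8]
orientation: [3.14, 0.092, 0.0]
force: [1.0, -1.7, -3.0]
gripper_width: 0.229
grasp_force: 118.6
clock: 14.45
tool_pos: [472.5, -125.5, 9.8]
orientation: [-3.14, -0.091, -0.0]
force: [-0.1, -0.7, -2.4]
gripper_width: 0.234
grasp_force: 118.7
edge -70.28 tcp [ 472.4 -125.2    9.8] F [ 0.6  0.2 -2.4] clk 14.5
```

```bash
python3 -m creep '[[[0,-0.006,0],0],[[0,-0.001,0],0],[[0,-0.0005,0],0],[[0,0,0],0]]'
python3 -m creep '[[[0,0.006,0],0],[[0,0,0],0]]'
python3 e.py
```

```text
clock: 14.9
tool_pos: [472.0, -117.6, 9.8]
orientation: [3.14, 0.092, 0.0]
force: [-0.2, -2.3, -3.1]
gripper_width: 0.231
grasp_force: 118.7
clock: 15.1
tool_pos: [472.4, -124.0, 9.8]
orientation: [-3.14, -0.091, -0.0]
force: [0.4, -0.0, -1.1]
gripper_width: 0.231
grasp_force: 118.7
edge -68.93 tcp [ 472.2 -123.7    9.8] F [-0.7  0.2 -2. ] clk 15.15
```

```bash
python3 -m creep '[[[0,-0.006,0],0],[[0,-0.001,0],0],[[0,-0.0007,0],0],[[0,0,0],0]]'
python3 -m creep '[[[0,0.006,0],0],[[0,0,0],0]]'
python3 e.py
```

```text
clock: 15.55
tool_pos: [471.9, -116.8, 9.9]
orientation: [3.138, 0.093, 0.0]
force: [-0.1, -5.1, -2.3]
gripper_width: 0.235
grasp_force: 118.7
clock: 15.75
tool_pos: [472.3, -122.0, 9.8]
orientation: [-3.14, -0.091, -0.0]
force: [0.0, 0.4, -2.2]
gripper_width: 0.231
grasp_force: 118.7
edge -68.09 tcp [ 472.1 -121.8    9.8] F [ 0.5  0.1 -2.5] clk 15.8
```

```bash
python3 -m creep '[[[0,-0.006,0],0],[[0,-0.001,0],0],[[0,-0.0005,0],0],[[0,0,0],0]]'
python3 -m creep '[[[0,0.006,0],0],[[0,0,0],0]]'
python3 e.py
```

```text
clock: 16.2
tool_pos: [472.1, -116.4, 10.0]
orientation: [3.136, 0.094, 0.001]
force: [-0.2, -10.0, -3.3]
gripper_width: 0.231
grasp_force: 118.7
clock: 16.4
tool_pos: [472.1, -120.3, 9.8]
orientation: [-3.14, -0.091, -0.0]
force: [0.6, -0.2, -0.9]
gripper_width: 0.23
grasp_force: 118.8
edge -67.7 tcp [ 471.9 -120.     9.7] F [ 0.1  0.5 -2.4] clk 16.45
```

Resistance is climbing (10 N, 0.4 mm of movement). Finer taps now.

```bash
python3 -m creep '[[[0,-0.005,0],0],[[0,-0.0012,0],0],[[0,-0.0008,0],0],[[0,0,0],0],[[0,0,0],0]]'
python3 -m creep '[[[0,0.006,0],0],[[0,0,0],0]]'
python3 e.py
```

```text
clock: 16.95
tool_pos: [472.0, -116.3, 10.0]
orientation: [3.134, 0.095, 0.001]
force: [-2.9, -13.9, -2.7]
gripper_width: 0.231
grasp_force: 118.9
clock: 17.15
tool_pos: [472.0, -119.2, 9.8]
orientation: [-3.14, -0.091, -0.0]
force: [0.8, 1.0, -2.3]
gripper_width: 0.233
grasp_force: 119.2
edge -67.65 tcp [ 471.9 -118.9    9.7] F [ 0.4  0.5 -2.9] clk 17.2
```

```bash
python3 -m creep '[[[0,-0.004,0],0],[[0,-0.0018,0],0],[[0,-0.0008,0],0],[[0,-0.0002,0],0],[[0,0,0],0]]'
python3 -m creep '[[[0,0.007,0],0],[[0,0,0],0]]'
python3 e.py
```

```text
clock: 17.7
tool_pos: [471.9, -116.3, 10.1]
orientation: [3.133, 0.096, 0.001]
force: [-3.3, -16.6, -3.1]
gripper_width: 0.23
grasp_force: 119.1
clock: 17.9
tool_pos: [472.1, -119.5, 9.8]
orientation: [-3.14, -0.09, -0.0]
force: [0.5, 0.0, -2.5]
gripper_width: 0.229
grasp_force: 119.3
edge -67.65 tcp [ 471.9 -119.     9.7] F [-0.2  1.  -2.3] clk 17.95
```

The wedge took a 16.6 N tap without moving, so it is tight. Now I'll lay the mallet down near where it was.

```bash
python3 -m creep '[[[0,0.01,0],0],[[0,0.02,0],0],[[0,0.03,-0.005],0],[[0,0.03,-0.005],0],[[0,0.03,0],0],[[0,0.03,0],0],[[0,0.02,0],0],[[0,0.01,0],0],[[0,0,0],0]]'
python3 -m creep '[[[0,0,0.008],0],[[0,0,0.004],0],[[0,0,0.0015],0],[[0,0,0.001],0],[[0,0,0],0]]'
python3 e.py
```

```text
clock: 18.85
tool_pos: [482.6, -300.1, 19.6]
orientation: [-3.14, -0.09, -0.0]
force: [-0.4, 0.5, -2.8]
gripper_width: 0.23
grasp_force: 119.2
clock: 19.35
tool_pos: [482.5, -298.7, 5.3]
orientation: [-3.14, -0.093, 0.0]
force: [-0.5, 0.6, -1.1]
gripper_width: 0.229
grasp_force: 119.3
edge None tcp [ 482.7 -299.1    5.4] F [-0.  -0.4 -2. ] clk 19.4
```

```bash
python3 -m creep '[[[0,0,0.0008],0],[[0,0,0],0],[[0,0,0],0]]'
```

```text
clock: 19.7
tool_pos: [482.9, -299.4, 5.1]
orientation: [3.14, 0.092, 0.001]
force: [-0.9, 1.6, 4.0]
gripper_width: 0.229
grasp_force: 120.2
```

Contact with the worktop (+4 N). Release slowly, then lift.

```bash
python3 -m creep '[[[0,0,0],0],[[0,0,0],0],[[0,0,0],0],[[0,0,0],0]]' -0.3
python3 -m creep '[[[0,0,0],0],[[0,0,0],0],[[0,0,-0.005],0],[[0,0,-0.02],0],[[0,0,-0.03],0],[[0,0,-0.03],0],[[0,0,-0.03],0],[[-0.02,0,-0.03],0],[[-0.03,0.02,-0.03],0],[[-0.02,0.03,-0.02],0],[[0,0.03,0],0],[[0,0,0],0]]' 0.6
python3 - <<'E'
from h import *
w=imaging.camera("wrist");t=imaging.camera("top");s=observe();print(s["tool_pos"],s["clock"],s["force"])
a=cv2.resize(w["img"],(400,300));b=cv2.resize(t["img"][150:330,180:480],(500,300))
cv2.imwrite("pics/end.png",cv2.resize(np.hstack([a,b])[:,:,::-1],(800,267)))
E
```

```text
clock: 20.1
tool_pos: [482.5, -299.4, 4.4]
orientation: [3.14, 0.091, 0.0]
force: [0.8, -0.1, 0.1]
gripper_width: 0.347
grasp_force: 0.0
clock: 21.3
tool_pos: [417.4, -387.4, 201.0]
orientation: [3.135, 0.086, 0.004]
force: [-0.1, 1.3, -0.1]
gripper_width: 0.802
grasp_force: 0.0
[ 416.90965637 -383.26553675  199.52095777] 21.4 [-0.83695082  0.74891319  0.4381507 ]
```

View pics/end.png

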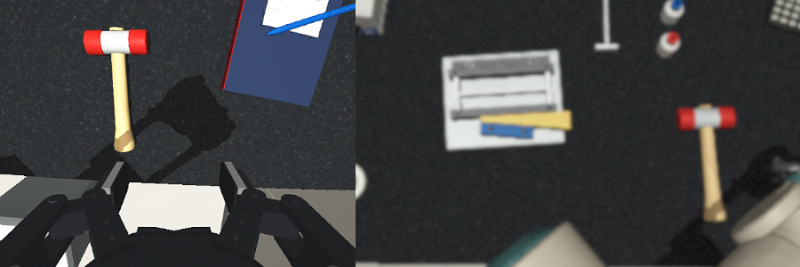

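The mallet lies flat on open worktop, well clear of the mould. The wedge is driven in and the other items are where they were.

```bash
python3 -c "from workcell import arm; print(arm.finish_job())"
```

```text
the job is handed in; nothing more can be done
None
```

The wedge is driven tight: a final tap of about 16.6 N did not move it. The mallet is laid flat on open worktop clear of the mould and wedge, and the job was handed in at about 21 s; no verdict was returned.

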